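# Seat a keyed drive plate on its arbor and hold it home

## Robot

A 7-joint arm with a two-finger parallel gripper is mounted at the origin on a cart in front of the work surface, level with it; the furniture and walls round the work are solid. World frame = base frame: x ahead of the robot, y to its left, z up, the work surface at z = 0. Lengths are in m, angles in rad, forces in N, time in s.
With the tool pointing down it reaches from about 0.35 to 0.9 m from the base axis. Payload 19.9 kg.
Tool frame: the origin (TCP) lies between the finger pads; the fingertips stand 19 mm ahead of it and the grasp point (between the pads) is the TCP; z points along the fingers, y is the line along which they close (so a half turn about z gives the same grasp; the last joint's range is limited). The gripper opens to 94 mm and grips with 3 to 60 N. Pads are 16 mm wide; open, the fingers measure 119 mm over their backs; the gripper's body (75 mm by 177 mm) begins 78 mm behind the grasp point.
Start: joints at [-1.19, 0.417, -0.01, 1.614, 0.005, 1.111, -0.053], TCP at [0.256, 0.57, 0.224] pointing down, gripper open.
Joint ranges: [-2.81, 2.81], [-0.39, 2.02], [-1.27, 1.25], [0.06, 2.57], [-1.19, 4.33], [0.19, 2], [-2.82, 2.82]. Speed limits (rad/s): [1.89, 1.89, 2.39, 2.39, 3.01, 3.01, 3.01].

## Interface

Orientations are given as a 3x3 rotation matrix whose columns are the frame's x, y, z axes.
In Python, from rig import robot gives the robot as it stands. Calls block until the motion is done:
- robot.move_ptp(position, orientation): joint-space move of the TCP to a pose.
- robot.move_linear(position, velocity=0.15, frame=None, threshold=None): straight line of the TCP; frame=None keeps the orientation; velocity is the mean speed in m/s. With threshold (N) it stops when the force on the tool has changed by that much, and returns True; else False.
- robot.goto_joints(angles): joint-space move.
- robot.gripper_to(opening): finger opening in m; the grip force is fixed at half the most; returns when the fingers have stopped.
- robot.pause(seconds).
- robot.ik(position, orientation): joint angles nearest the present ones, or None.
- robot.get_state(): the state.
- robot.grab_frame(name): name is "scene" or "top" or "wrist"; returns the picture (420x560x3 uint8, red, green, blue); there is no depth.
- robot.camera_info(name): a dict with "fx", "fy", "cx", "cy" (pixels), "rvec" (rotation vector, rad) and "tvec" (3), from world to camera coordinates, as OpenCV has them. Camera axes: x right, y down, z forward; pixel columns grow to the right and rows downward; lengths in m; the calibration is good to about 2 mm. A picture is of the moment at which its call begins: read the wrist's pose just before it. camera_info takes no time and is no camera call; for the wrist camera it gives the pose at the moment of the call.
A pose or a line that the arm cannot do raises robot.PlanningError and nothing moves.
- robot.sign_off(): hands the job in; it is judged then, once.
The state is a dict: "time": time; "qpos": joint angles; "joint_vel": joint speeds; "effort": joint torques, N m; "ee_pos": TCP position; "tool_rot": TCP orientation; "force": force on the tool from outside, world axes, zero at the start; "moment": the same for the moment, N m; "opening": finger opening in m; "grasp_force": force on a finger pad.
Only numpy, scipy, OpenCV 4.12 (cv2) and the standard library are available. Lean on these libraries where they do the work, as an engineer would, in place of code of your own. Each camera call takes 0.05 s, during which the arm holds its last target. There are 200 camera calls.

## Task

The aluminium drive plate sits loosely on the sprung arbor of the green stand with the notch in its rim out of line with the stand's yellow key. With a fingertip against the red stud, push the plate round until the notch stands over the key, then press on the top of the hub until the plate is fully home, never lifting or tipping it off the arbor. Finish while still holding it pressed home with the fingertips, so that its set screw can be tightened, and leave the other things on the bench where they are.

Things in the scene. Friction and masses are not known exactly. Their poses are not given: they have to be found in the camera images.
- stand: Green round cast stand fixed to the bench, 188 mm across, 30 mm high. Origin: centre of its underside, on the bench; z up. On it a seat ring (radius 46 mm, top at 36 mm) and an upright steel spindle (18 mm across, up to 68 mm), both hidden under the plate. The yellow key stands in its own -x direction. The key meets the plate's notch when plate yaw = stand yaw.
- plate: Loose aluminium plate, 152 mm across, 8 mm thick, 0.32 kg; its closed hub (40 mm across) sits over the spindle with 1 mm play all round. Origin: centre of underside, at the start 46 mm above the bench; z up. Notch at its -x, red stud at its +x. Starts at least 0.7 rad out of line, either way. It turns freely with slight friction (1 to 2 N at the stud) and stays where it is left.
- hub_top (a point): Centre of the flat top of the plate's hub (40 mm across), 42 mm above the plate's underside: where to press.
- stud_top (a point): Centre of the top of the red upright stud on the plate: 16 mm across, standing 32 mm above the plate's upper face, 52 mm from the plate's axis in the plate's +x direction.
- notch (a point): Middle of the notch, at the plate's underside, 68 mm from the axis. The notch is 17 mm wide, from 54 mm radius out to the rim; a black index line on the plate lies inwards of it.
- key_top (a point): Point on top of the yellow key, 68 mm from the stand's axis, 44 mm above the bench (2 mm below the plate at the start). The key is 12 mm wide with a bevelled top and reaches from 60 to 86 mm from the axis; its outer 10 mm show beyond the plate's rim.
- hex_keys: Red folding hex key set, 30 x 95 x 25 mm, loose bystander, origin at the centre of its underside.
- bit_case: Red drill bit box, 68 x 130 x 30 mm, loose bystander, origin at the centre of its underside.
- nut: Steel nut, 27 mm, 13 mm high, loose bystander, origin at the centre of its underside.
- collar (a joint): Brass spring collar (radius 30 mm) round the spindle, carrying the plate: 0 = up, 0.010 (m) = plate down on the seat ring, underside 36 mm above the bench. Out of line, the plate stops on the key after 2 mm. Pressing takes about 3 N at first and 7 N at the bottom; let go, the spring lifts the plate again.
- sanding_block: Blue-topped sanding block, 62 x 115 x 38 mm, loose bystander, origin at the centre of its underside.
Things that resemble listed ones, but are neither listed nor needed, are in the scene too. Leave any pink look-alike of the stand alone.

How it is judged:
At the end, for the whole second after the job is handed in: The plate is home: its underside less than 38.5 mm above the bench (36 mm is fully seated), notch within 6 mm of the key point, level within 0.06 rad, at rest, and the fingers still press on it with more than 2 N (z of plate in the frame of stand below 0.0385 m and horizontal distance between notch and key_top below 0.006 m and angle between plate's own z axis and vertical below 0.06 rad and linear speed of plate below 0.02 m/s and contact force between the fingers and plate above 2 N); the arm keeps its last pose, push and grip.
It fails at once if the plate is lifted more than 8 mm above its starting height (z of plate in the frame of stand above 0.054 m).
It fails at once if the plate is tipped by more than 0.2 rad (angle between plate's own z axis and vertical above 0.2 rad).
It fails at once if a bystander is moved by more than 25 mm (distance of any of hex_keys, bit_case, nut, sanding_block from where it was at the start of the episode above 0.025 m).
It also fails if it takes over 58 s, if anything falls off the work surface, if the arm or the gripper's body presses on something with over 40 N, if the wrist force passes 120 N, or if a joint passes its speed limit or range.

## Working session

There is one attempt and no reset: what is moved stays moved. The work goes in short steps, each a Python script; the robot and the scene stay as the last script left them, time stands still between calls to the robot, and variables do not carry over. Pictures are saved under pics/ and viewed, at most 10 in all, crops included, and the job is handed in when it is done.

```bash
mkdir -p pics; ls
cat > h.py <<'E'
import numpy as np, cv2
from rig import robot
def save(cam,name):
    im=robot.grab_frame(cam); cv2.imwrite('pics/'+name,im[:,:,::-1]); return im
def ray(cam,uv,z,info=None):
    c=info or robot.camera_info(cam)
    R=cv2.Rodrigues(np.array(c['rvec'],float))[0]; t=np.array(c['tvec'],float).ravel()
    d=R.T@np.array([(uv[0]-c['cx'])/c['fx'],(uv[1]-c['cy'])/c['fy'],1]); o=-R.T@t
    return o+d*(z-o[2])/d[2]
E
python3 - <<'E'
from h import *
a=save('top','t1.png');b=save('scene','s1.png')
cv2.imwrite('pics/m.png',np.vstack([a[:,:,::-1]]))
for c in('top','scene'):print(robot.camera_info(c))
E
```

```text
pics
{'fx': 404.42053252594263, 'fy': 404.42053252594263, 'cx': 283.613778505195, 'cy': 201.4827667694332, 'rvec': array([ 2.18049805, -2.1727271 ,  0.08834639]), 'tvec': array([0.03160835, 0.48938179, 1.06786494])}
{'fx': 437.13161535417976, 'fy': 437.13161535417976, 'cx': 278.457828152687, 'cy': 213.10947853620684, 'rvec': array([ 2.24188849, -0.96222105,  0.36167931]), 'tvec': array([-0.31833821,  0.34394282,  0.98281559])}
```

View pics/t1.png

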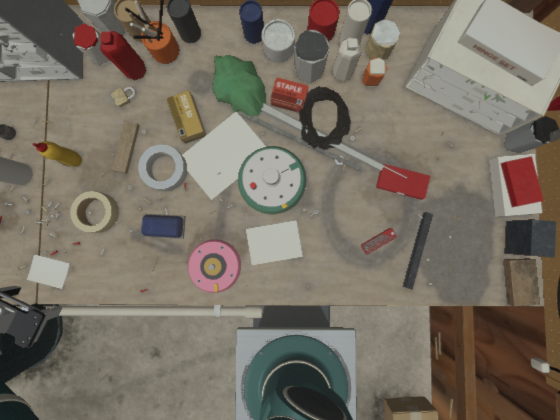

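View pics/s1.png

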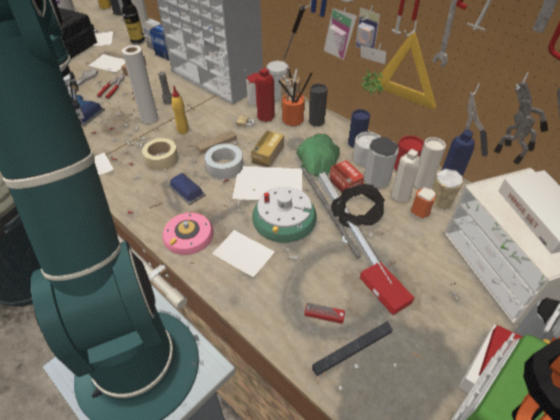

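Top view: the plate and stand are at about (272,179), the red stud near (253,186) and the yellow key near (285,206). The pink decoy is at (214,266). I'll enlarge this area.

Run:
```python
import cv2
a=cv2.imread('pics/t1.png')[138:218,222:322]
b=cv2.imread('pics/s1.png')[178:248,238:328]
cv2.imwrite('pics/c1.png',cv2.resize(a,(800,600)[:1]+(640,),interpolation=cv2.INTER_CUBIC)[:600])
```

```text
(no output)
```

View pics/c1.png

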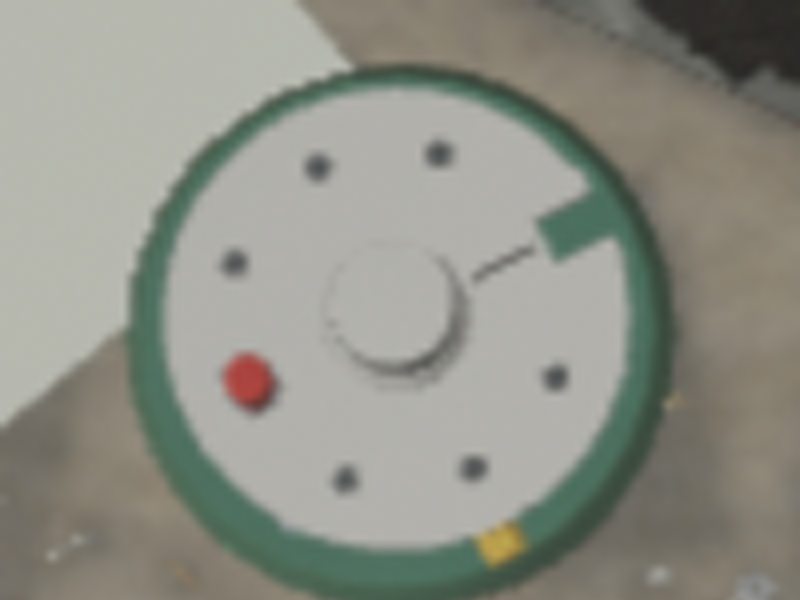

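Crop (8x, offset 222,138): hub top at (391,306), stud top at (247,379), visible key end at (502,543), middle of the notch's visible opening near (580,223).

Run:
```python
from h import *
P=lambda u,v,z:ray('top',(222+u/8-.5,138+v/8-.5),z)
hub=P(391,306,.088);stud=P(247,379,.086);key=P(502,543,.044);no=P(580,223,.050)
for n,p in dict(stud=stud,key=key,notch=no).items():
    d=p-hub;print(n,p.round(4),'r',np.hypot(*d[:2]).round(4),'ang',np.arctan2(d[1],d[0]).round(3))
print('hub',hub.round(4))
s=robot.get_state();print(s['ee_pos'],s['tool_rot'].round(3) if hasattr(s['tool_rot'],'round') else s['tool_rot'],s['force'],s['opening'])
```

```text
stud [0.5258 0.1126 0.086 ] r 0.0512 ang 2.042
key [0.477  0.0316 0.044 ] r 0.0802 ang -2.684
notch [0.5825 0.0062 0.05  ] r 0.0694 ang -1.067
hub [0.549 0.067 0.088]
[0.25575876 0.56993501 0.22390363] [[-0.912  0.409 -0.   ]
 [ 0.409  0.912 -0.001]
 [-0.    -0.001 -1.   ]] [-0.31809873 -0.18880159  0.09735344] 0.09422688268657264
```

```bash
cat >> h.py <<'E'
HUB=np.array([.549,.067]); KEYYAW=.457
def ori(a,s=1):
    y=s*np.array([-np.sin(a),np.cos(a),0]); z=np.array([0,0,-1.]); return np.c_[np.cross(y,z),y,z]
def sp(a,z,r=.052): return np.array([HUB[0]+r*np.cos(a),HUB[1]+r*np.sin(a),z])
E
python3 - <<'E'
from h import *
for s in(1,-1):
  for a in(2.05,1.25,.457):
    q=robot.ik(sp(a,.081),ori(a,s)); print(s,a,None if q is None else np.round(q,2))
q=robot.ik(sp(2.05,.081),ori(2.05,1)); s=1 if q is not None and abs(q[6])<2.5 else -1
robot.move_ptp(sp(2.05,.25),ori(2.05,s))
robot.gripper_to(.026)
st=robot.get_state();print(s,st['time'],st['ee_pos'],st['opening'],st['qpos'])
import pickle;pickle.dump(robot.camera_info('wrist'),open('w1.pkl','wb'))
save('wrist','w1.png')
E
```

```text
1 2.05 [-1.06  0.74  1.08  1.97 -0.82  0.95 -2.22]
1 1.25 [-0.19  0.51 -0.08  1.85  0.06  0.79  2.52]
1 0.457 [-0.26  0.55  0.08  1.78 -0.06  0.81  1.87]
-1 2.05 [-0.58  0.48  0.39  1.96 -0.26  0.75  0.44]
-1 1.25 [-0.67  0.57  0.55  1.86 -0.39  0.82 -0.25]
-1 0.457 [-0.64  0.62  0.59  1.8  -0.44  0.86 -0.95]
1 3.4667 [0.5250296  0.1131388  0.25000313] 0.02601227311326173 [-1.12334848  0.39876221  1.08840518  1.82886392 -0.38652988  1.14904612
 -2.5665406 ]
```

View pics/w1.png

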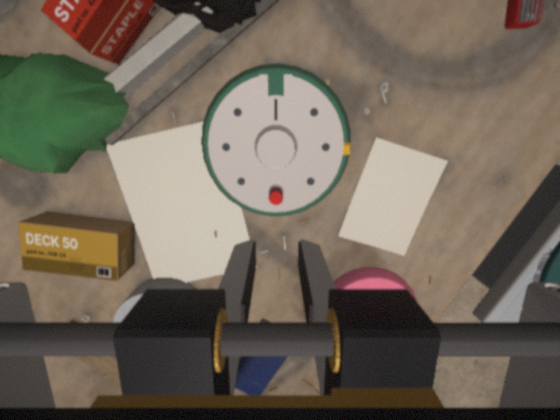

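The wrist view is aligned with the stud: hub top at about (274,146), stud top about (276,195), visible key end about (347,149), notch about (276,80). I'll cross-check these, then switch to the s=-1 wrist branch, which has more joint room.

Run:
```python
from h import *
import pickle
I=pickle.load(open('w1.pkl','rb'))
P=lambda u,v,z:ray('wrist',(u,v),z,I)
hub=P(274,146,.088);print('hub',hub.round(4))
for n,p in dict(stud=P(276,194.5,.086),key=P(347,149,.044),notch=P(276.5,80,.04)).items():
    d=p-hub;print(n,p.round(4),'r',np.hypot(*d[:2]).round(4),'ang',np.arctan2(d[1],d[0]).round(3))
robot.move_ptp(sp(2.05,.18),ori(2.05,-1))
st=robot.get_state();print(st['time'],st['ee_pos'],st['qpos'].round(2))
pickle.dump(robot.camera_info('wrist'),open('w2.pkl','wb'))
save('wrist','w2.png')
```

```text
hub [0.5532 0.0648 0.088 ]
stud [0.528  0.1091 0.086 ] r 0.051 ang 2.089
key [0.4755 0.0316 0.044 ] r 0.0845 ang -2.738
notch [0.5826 0.0028 0.04  ] r 0.0686 ang -1.129
5.9333 [0.52486445 0.11319115 0.1797546 ] [ 0.56  0.53 -1.08  1.85  0.53  1.08 -0.24]
```

View pics/w2.png

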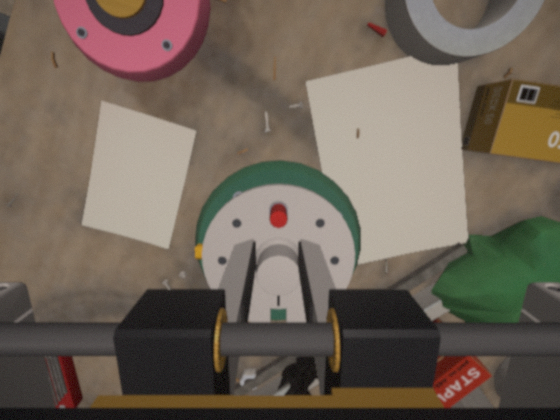

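The two views agree to about 4 mm: hub ≈ (0.551, 0.066), stand yaw ≈ 0.43, stud at 2.06. Next I'll lower the fingers astride the stud and push the plate round.

```bash
sed -i 's/^HUB=.*/HUB=np.array([.551,.066]); KEYYAW=.43/' h.py
python3 - <<'E'
from h import *
import pickle
robot.gripper_to(.030)
f0=np.array(robot.get_state()['force'])
robot.move_linear(sp(2.06,.11),.1,ori(2.06,-1))
print('hit',robot.move_linear(sp(2.06,.080),.04,threshold=5), robot.get_state()['ee_pos'])
for a in np.linspace(2.06,.43-.09,10)[1:]:
    try: hit=robot.move_linear(sp(a,.080),.04,ori(a,-1),threshold=12)
    except robot.PlanningError as e: print('plan',a,e); break
    s=robot.get_state(); print(round(a,2),hit,(s['force']-f0).round(1),s['qpos'].round(2)[[0,2,6]])
    if hit: break
print(s['time'],s['ee_pos'])
pickle.dump(robot.camera_info('wrist'),open('w3.pkl','wb'))
save('wrist','w3.png'); t=save('top','t3.png')
E
```

```text
hit False [0.52667473 0.11199711 0.08016673]
1.87 False [ 0.1  0.1 -1.2] [ 0.43 -0.91 -0.5 ]
1.68 False [ 0.3 -0.  -0.5] [ 0.39 -0.87 -0.66]
1.49 False [-0.5 -0.7 -0.3] [ 0.36 -0.82 -0.82]
1.3 False [0.1 1.  0.2] [ 0.33 -0.77 -0.98]
1.1 False [-1.3  0.4  0.6] [ 0.3  -0.73 -1.13]
0.91 False [-0.2  0.3  0.2] [ 0.27 -0.68 -1.28]
0.72 False [-1.1  0.5 -1.1] [ 0.25 -0.63 -1.43]
0.53 False [-0.6  0.2 -0.1] [ 0.23 -0.59 -1.58]
0.34 False [ 0.2  0.3 -0.7] [ 0.21 -0.54 -1.73]
11.6417 [0.59981348 0.08372087 0.07999343]
```

View pics/w3.png

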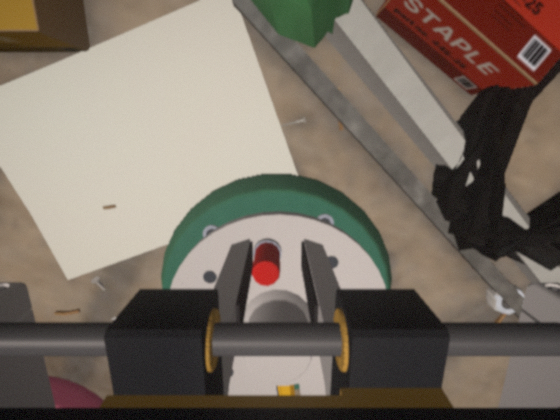

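The stud at (265,265) has been carried round, and the yellow key shows through the notch at (287,390). I'll rise and look from over the stand.

Run:
```python
from h import *
import pickle
robot.move_linear(sp(.34,.13),.12)
robot.move_linear(sp(.43,.22,-.10),.2,ori(.43,-1))
s=robot.get_state();print(s['time'],s['qpos'].round(2))
pickle.dump(robot.camera_info('wrist'),open('w4.pkl','wb'))
a=save('wrist','w4.png')
```

```text
13.3417 [ 0.5   0.17 -0.68  1.99  0.13  1.02 -1.38]
```

View pics/w4.png

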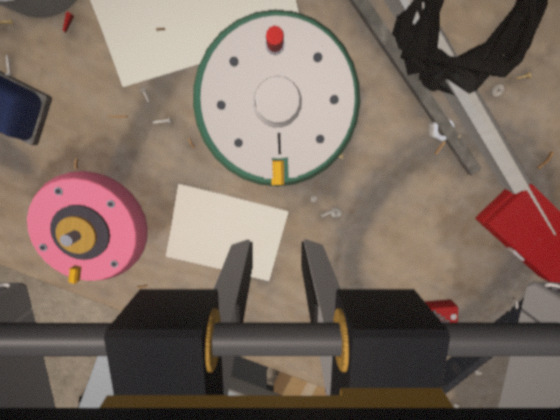

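Run:
```python
import cv2
a=cv2.imread('pics/w4.png')[130:190,240:320]
cv2.imwrite('pics/c4.png',cv2.resize(a,(800,600),interpolation=cv2.INTER_CUBIC))
```

```text
(no output)
```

View pics/c4.png

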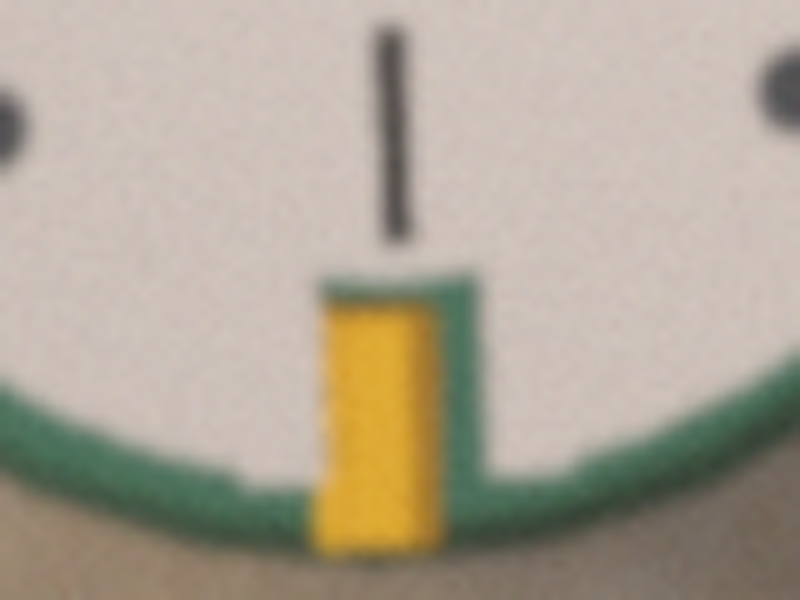

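The notch centre (402) is about 2.4 mm right of the key centre (378), so the plate needs about 0.035 rad more in the same direction. I'll give it that nudge, check again, and get the hub position from this view.

Run:
```python
from h import *
import pickle
I=pickle.load(open('w4.pkl','rb'));print('hub',ray('',(277,100),.088,I),'stud',ray('',(275,36),.086,I),'key',ray('',(277.5,180),.044,I))
robot.move_linear(sp(.38,.13),.2,ori(.38,-1))
print(robot.move_linear(sp(.38,.080),.05,threshold=5))
print(robot.move_linear(sp(.305,.080),.02,ori(.305,-1),threshold=12))
robot.move_linear(sp(.305,.13),.12)
robot.gripper_to(0)
robot.move_linear(sp(.43,.22,-.10),.2,ori(.43,-1))
a=save('wrist','w5.png')
b=a[130:190,240:320,::-1]
cv2.imwrite('pics/c5.png',cv2.resize(b,(800,600),interpolation=cv2.INTER_CUBIC))
s=robot.get_state();print(s['time'],s['opening'],s['force'])
```

```text
hub [0.54966972 0.06520237 0.088     ] stud [0.59578847 0.08820996 0.086     ] key [0.47780387 0.03164734 0.044     ]
False
False
18.1833 0.0008152803068015222 [ 0.05382775 -0.46762009 -0.40677103]
```

View pics/c5.png

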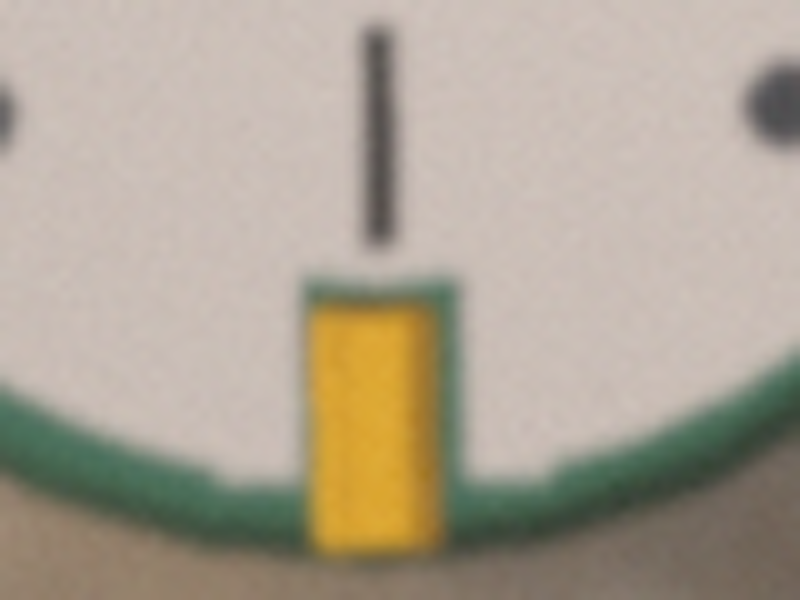

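The notch (304–460, centre 382) now stands over the key (centre 376), within about 0.6 mm. Next I'll press the hub.

Run:
```python
from h import *
h=np.array([.5500,.0655])
robot.move_linear([*h,.15],.15)
f0=np.array(robot.get_state()['force'])
print('touch',robot.move_linear([*h,.100],.03,threshold=20))
s=robot.get_state();print(s['ee_pos'],(s['force']-f0).round(1))
z=s['ee_pos'][2]
for zt in np.arange(.0985,.088,-.0015):
    hit=robot.move_linear([*h,zt],.02); robot.pause(.2)
    s=robot.get_state();f=(s['force']-f0);print(round(zt,4),s['ee_pos'].round(4),f.round(1))
    if f[2]>18 : break
robot.pause(.5)
s=robot.get_state();print(s['time'],s['ee_pos'].round(4),(s['force']-f0).round(1))
save('scene','s6.png');a=save('wrist','w6.png'); t=save('top','t6.png')
A=cv2.resize(a[200:420,:,::-1],(800,314)); B=cv2.resize(t[138:218,222:322,::-1],(357,286),interpolation=cv2.INTER_CUBIC)
C=np.zeros((600,800,3),np.uint8);C[:314]=A;C[314:,:357]=B;C[314:,360:717]=cv2.resize(cv2.imread('pics/s6.png')[170:250,235:335],(357,286),interpolation=cv2.INTER_CUBIC)
cv2.imwrite('pics/c6.png',C)
```

```text
touch False
[0.55004105 0.06553894 0.10018257] [-2.1  0.1  5. ]
0.0985 [0.5501 0.0655 0.0987] [-2.5  0.5  6.4]
0.097 [0.5501 0.0655 0.0973] [-2.2 -0.1  8.6]
0.0955 [0.5502 0.0656 0.0971] [-11.9  -2.5  35.3]
22.8083 [0.5502 0.0656 0.0971] [-12.6  -2.6  33.6]
```

View pics/c6.png

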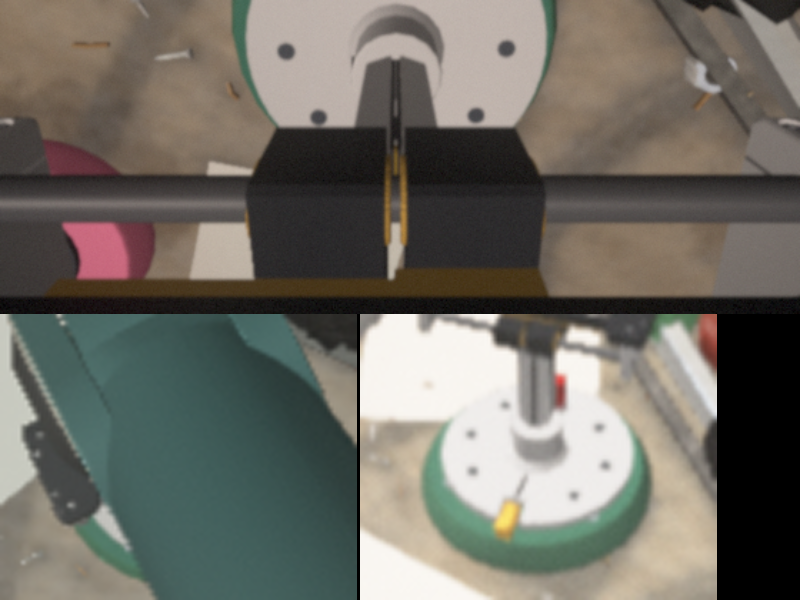

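The fingers sit on the hub and the key shows through the notch. The fingertips stopped dead at z = 0.078, which is the fully seated hub height. I'll ease the push a little and hand in.

Run:
```python
from h import *
robot.move_linear([.55,.0655,.0961],.02); robot.pause(.4)
s=robot.get_state();print(s['time'],s['ee_pos'].round(4),s['force'].round(1))
print(robot.sign_off())
```

```text
23.6083 [0.5501 0.0655 0.0972] [-10.1  -2.1  23.7]
the job is handed in; nothing more can be done
None
```

I turned the plate until its notch was over the key, pressed it fully home, and handed the job in at about 24 s with the fingertips still pressing on the hub at about 24 N; no verdict came back.

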